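# Shut the air and bleed the yellow pipe spool

### The arm

A 6-joint arm with a two-finger parallel gripper is mounted at the origin on the work surface. World frame = base frame: x ahead of the robot, y to its left, z up, the work surface at z = 0. Lengths are in mm, angles in rad, forces in N, time in s.
With the tool pointing down it reaches from about 375 to 925 mm from the base axis. Payload 5.7 kg.
Tool frame: the origin (TCP) lies on the centre line of the jaws, within the pads' length; the fingertips stand ahead of it and the grasp point (between the pads) lies 11 mm behind it (arm.tip_reach is the z of the fingertips in the tool frame, in mm); z points along the fingers, y is the line along which they close (so a half turn about z gives the same grasp; the last joint's range is limited). The gripper opens to 85 mm and grips with 20 to 120 N. Pads are 22 mm wide; open, the fingers measure 114 mm over their backs; the gripper's body (76 mm by 85 mm) begins 54 mm behind the grasp point. The pads swing forward as they close: fully open they stand 13 mm farther back than shut.
Start: joints at [-1.418, 0.359, 1.51, -0, 1.272, -0.115], TCP at [158.752, -578.586, 239.267] pointing down, gripper open.
Joint ranges: [-2.97, 2.97], [-1.01, 2.36], [0.21, 2.38], [-0.96, 4.11], [0.2, 2.71], [-2.98, 2.98]. Speed limits (rad/s): [2.39, 2.39, 3.14, 3.14, 3.14, 3.14].

### API

Orientations are given as [roll, pitch, yaw] about the fixed x, y, z axes, in that order (R = Rz(yaw) Ry(pitch) Rx(roll)).
In Python, from cell import state, optics, arm gives the robot as it stands.
- The arm moves only by the tool play_rows, never from a script. Its argument "motion" is text: rows parted by semicolons, each of 6 numbers parted by spaces: the shift along the tool's x, y, z as a fraction of full scale, then the turn, a rotation vector about the tool's x, y, z as a fraction of full scale. In form: x y z wx wy wz; .... A call has 1 to 20 rows; each row is the pose to reach, as a shift and turn from the pose commanded when the call began, along the tool's axes at that moment; what a row does not reach only later rows make up. Full scale, the value 1, is 120 mm for a shift and 90 degrees for a turn. A row lasts 1/8 s, in which the tool goes at most 62.5 mm and 10.7 degrees, less where a joint would pass 70% of its speed; a pose out of reach is approached as far as the arm can. A call with a number of a shift or a turn outside -1 to 1 is refused whole. A call with a gripper value outside its range is refused whole. "gripper" is the opening, from -1 (shut) to 1 (fully open), set as the call begins (left out, the last holds). The fingers move at their own pace and stop on an object; the grip force is fixed at half the most. Time passes only in rows, so rows that repeat a pose let the fingers close. It gives the time, the measured TCP pose, the force, the opening and the grip force at its end, in the units of the state.
- state(): the state, without advancing time (a new reading comes with each control period).
- optics.get_image(name): name is "scene" or "side" or "wrist"; returns the picture (400x640x3 uint8, red, green, blue); there is no depth.
- optics.camera_params(name): a dict with "fovy" (degrees; the focal length in pixels is half the picture's height over the tangent of half this angle, whatever the lens; pixels are square), "cx", "cy" (the principal point, pixels), "dist" ([k1, k2, p1, p2, k3] as OpenCV has them; the pictures are not rectified), "R" (3x3) and "t" (3): a world point X has camera coordinates R X + t; the wrist camera has in their place "tool_from_camera" (4x4, takes a point from camera to tool coordinates, whose origin is the TCP and whose axes are the flange's). Camera axes: x right, y down, z forward; pixel columns grow to the right and rows downward; lengths in mm; the calibration is good to about 2 mm. A picture is of the moment at which its call begins: read the wrist's pose just before it. camera_params takes no time and is no camera call.
- arm.close_job(): hands the job in; it is judged then, once.
Trained networks look in the newest picture that a camera, given by its name, has taken for a name from the list of things; names that differ only in an ending like _2 or _b are one class to them, and where a whole thing is asked for, a point or a joint stands for the part that bears it (a point fixed in the world has none). Each returns a list of dicts, best first, with "p" (0 to 1); they miss things now and then, are a little off and sometimes report something else, mostly with a low value. They report only what shows in the picture. A call takes as long as a camera call. They do not tell look-alikes from the thing itself.
- optics.boxes_of(query, camera): "location" ([row, column] in pixels, amid what is visible of it).
- optics.masks_of(query, camera): "region" (400x640 bool, what is visible of it) and "location" ([row, column] in pixels, amid what is visible of it).
- optics.tip_of(query, camera): "location" ([row, column] in pixels: a listed point, or the origin of a listed thing).
The state is a dict: "time": time; "joint_pos": joint angles; "joint_velocities": joint speeds; "tau": joint torques, N m; "tcp_pos": TCP position; "eef_rot": TCP orientation; "wrist_force": force on the tool from outside, world axes, zero at the start; "wrist_torque": the same for the moment, N m; "grip_width": finger opening in mm; "grip_force": force on a finger pad.
Only numpy, scipy, OpenCV 4.12 (cv2) and the standard library are available. Lean on these libraries where they do the work, as an engineer would, in place of code of your own. Each camera call takes 0.05 s, during which the arm holds its last target. There are 200 camera calls.

### The job

Let the pressure out of the yellow pipe spool. First push the green air-supply lever all the way over, away from the robot, so that the air is shut; then gently press the yellow bleed button on top of its spool fully down with closed fingertips, keep it down for a good second, let it spring back up and withdraw. Nothing is to be gripped, lifted or shifted, and the red and blue spools, the pipe wrench and the spray can are to be left alone.

Things in the scene. Friction and masses are not known exactly. Their poses are not given: they have to be found in the camera images.
- spool_yellow: To be bled. Pipe spool standing loose, 0.85 kg, one of three alike but for colour, in any order, 95 mm or more apart: dark flange 90 mm across, 10 mm thick, steel pipe 34 mm across with a yellow band, brass collar and black ring 44 mm across (to 107 mm high), yellow button on top. Origin: centre of the flange's underside, z up.
- bleed_yellow_top (a point): Centre of the top face of the yellow button: a flat disc 32 mm across, 119 mm above the bench when up; it moves down as the button is pressed.
- bleed_yellow (a joint): How far the yellow button is pressed: 0 up, 0.008 m fully down. A spring returns it; it takes 1.5 N to start and 5 N to hold it fully down.
- spool_red: Still on test: leave alone. Pipe spool standing loose, 0.85 kg, one of three alike but for colour, in any order, 95 mm or more apart: dark flange 90 mm across, 10 mm thick, steel pipe 34 mm across with a red band, brass collar and black ring 44 mm across (to 107 mm high), red button on top. Origin: centre of the flange's underside, z up.
- bleed_red_top (a point): Centre of the top face of the red button: a flat disc 32 mm across, 119 mm above the bench when up; it moves down as the button is pressed.
- bleed_red (a joint): How far the red button is pressed: 0 up, 0.008 m fully down. A spring returns it; it takes 1.5 N to start and 5 N to hold it fully down.
- spool_blue: Still on test: leave alone. Pipe spool standing loose, 0.85 kg, one of three alike but for colour, in any order, 95 mm or more apart: dark flange 90 mm across, 10 mm thick, steel pipe 34 mm across with a blue band, brass collar and black ring 44 mm across (to 107 mm high), blue button on top. Origin: centre of the flange's underside, z up.
- bleed_blue_top (a point): Centre of the top face of the blue button: a flat disc 32 mm across, 119 mm above the bench when up; it moves down as the button is pressed.
- bleed_blue (a joint): How far the blue button is pressed: 0 up, 0.008 m fully down. A spring returns it; it takes 1.5 N to start and 5 N to hold it fully down.
- supply_base: Air-supply shut-off: aluminium block fixed to the bench, 70 x 50 x 25 mm, with a 20 mm brass port on each y side. Origin: centre of its underside; its own x axis points the way the lever must be pushed (turned up to 0.45 rad from straight ahead of the robot).
- supply_tip (a point): Centre of the green ball (26 mm across) at the end of the lever, a 10 mm steel rod. The lever pivots about the block's y axis 22 mm above the bench, in the middle of the block; the ball's centre is 80 mm from the pivot. Ball centre 92 mm above the bench at either end of the swing and 102 mm half way.
- supply (a joint): Lever angle: 0 leans 0.5 rad from upright to the block's -x side (nearer the robot, air on); 1.0 rad is its stop, leaning 0.5 rad to the +x side (away from the robot, air shut). It stays where it is left; starts between 0 and 0.2. About 1 N at the ball moves it.
- pipe_wrench: Blue pipe wrench lying loose, about 240 mm long, 60 mm wide, 14 mm high, 0.6 kg. Origin: on the bench, about the middle; x along its length towards the jaws.
- spray_can: Spray can standing loose, 60 mm across, about 170 mm high, broad red label, pale grey ends, 0.3 kg. Origin: centre of its underside.
There are look-alikes about, which are no part of the job. Leave any orange look-alike of the spool_yellow alone.

How it is judged (in metres and radians):
On the way, in this order (a step that is already met when the one before it is completed fails the run):
1. the supply lever is pushed over to shut (not (value of joint supply below 0.88 rad)), for 0.1 s.
2. the yellow button is held down (at least 6 of its 8 mm) for 0.7 s (value of joint bleed_yellow above 0.006 m), for 0.7 s.
At the end, for the whole second after the job is handed in: The lever is shut (at least 0.88 of its 1.0 rad), all three buttons are up (within 1.5 mm), the yellow spool stands upright within 20 mm of its start, the red and blue ones within 10 mm, all at rest, and the wrench and can are within 15 mm of where they were (not (value of joint supply below 0.88 rad) and value of joint each of bleed_yellow, bleed_red, bleed_blue below 0.0015 m and angle between each of spool_yellow, spool_red, spool_blue's own z axis and vertical below 0.05 rad and distance of spool_yellow from where it was at the start of the episode below 0.02 m and distance of each of spool_red, spool_blue from where it was at the start of the episode below 0.01 m and distance of each of pipe_wrench, spray_can from where it was at the start of the episode below 0.015 m and linear speed of each of spool_yellow, spool_red, spool_blue below 0.01 m/s); the robot touches nothing.
It fails at once if the yellow button is pressed before the air supply is shut (value of joint bleed_yellow above 0.003 m and value of joint supply below 0.88 rad).
It fails at once if the yellow spool is shifted by more than 20 mm, lifted or tipped (distance of spool_yellow from where it was at the start of the episode above 0.02 m or height (world z) of spool_yellow above 0.008 m or angle between spool_yellow's own z axis and vertical above 0.12 rad).
It fails at once if the yellow spool or its button is pushed with more than 40 N (contact force between any of the fingers, the arm and spool_yellow above 40 N).
It fails at once if the red or blue spool is touched (over 1 N), its button pressed or the spool moved (contact force between any of the fingers, the arm and spool_red above 1 N or value of joint any of bleed_red, bleed_blue above 0.002 m or distance of any of spool_red, spool_blue from where it was at the start of the episode above 0.01 m or contact force between any of the fingers, the arm and spool_blue above 1 N).
It fails at once if the pipe wrench or the spray can is moved by more than 15 mm or lifted (distance of any of pipe_wrench, spray_can from where it was at the start of the episode above 0.015 m).
It also fails if it takes over 42 s, if anything falls off the work surface, if the arm or the gripper's body presses on something with over 40 N, if the wrist force passes 120 N, or if a joint passes its speed limit or range.

## Working session

There is one attempt and no reset: what is moved stays moved. The work goes in short steps, Python scripts to look and compute and a tool call to move; the robot and the scene stay as the last step left them, time stands still between calls to the robot, and variables do not carry over. Pictures are saved under pics/ and viewed, at most 10 in all, crops included, and the job is handed in when it is done.

Besides the shell and the picture viewer there is one more tool, called after "Request:" as a command line: name --argument value ..., lists and objects as JSON in quotes. play_rows: Moves the arm, as the interface text tells. Shift numbers are shares of 120 mm and turn numbers shares of 90 degrees, none past 1 either way. Its arguments: {"type":"object","properties":{"motion":{"type":"string"},"gripper":{"type":"number"}},"required":["motion"]}

```bash
mkdir -p pics; cat > h.py <<'E'
import numpy as np, cv2
from cell import state, optics, arm
def K(p):
    f=200/np.tan(np.radians(p["fovy"])/2)
    return np.array([[f,0,p["cx"]],[0,f,p["cy"]],[0,0,1.]])
def ray(name,rc,p=None):
    p=p or optics.camera_params(name)
    u=cv2.undistortPoints(np.array([[[rc[1],rc[0]]]],float),K(p),np.array(p["dist"],float))[0,0]
    R=np.array(p["R"]);t=np.array(p["t"])
    return -R.T@t, R.T@np.array([u[0],u[1],1])
def onz(name,rc,z):
    c,d=ray(name,rc); return c+d*(z-c[2])/d[2]
def tri(rs):
    A=0;b=0
    for c,d in rs:
        d=d/np.linalg.norm(d);M=np.eye(3)-np.outer(d,d);A=A+M;b=b+M@c
    x=np.linalg.solve(A,b)
    return x,[np.linalg.norm(np.cross(x-c,d/np.linalg.norm(d))) for c,d in rs]
def save(name,fn):
    im=optics.get_image(name); cv2.imwrite('pics/'+fn,im[:,:,::-1]); return im
E
python3 - <<'E'
from h import *
np.set_printoptions(precision=1,suppress=True)
s=state();print(s["time"],s["tcp_pos"],s["eef_rot"],arm.tip_reach)
Z=dict(bleed_yellow_top=119,bleed_red_top=119,bleed_blue_top=119,supply_tip=94,supply_base=0,spool_yellow=0,spray_can=0,pipe_wrench=0)
for c in("scene","side"):
    save(c,c+'1.png')
    for q,z in Z.items():
        for r in optics.tip_of(q,c)[:4]:
            print(c,q,round(r["p"],2),np.array(r["location"]),onz(c,r["location"],z))
print(state()["time"])
E
```

```text
0.0 [ 158.6 -577.9  238.4] [-3.1 -0.   0.3] 8.0
scene bleed_yellow_top 0.57 [255.8 342.7] [713.2 -57.9 119. ]
scene bleed_yellow_top 0.55 [203.7 305.9] [557.5 -47.7 119. ]
scene bleed_red_top 0.7 [143.9 386.7] [518.7 225.1 119. ]
scene bleed_blue_top 0.68 [194.7 385.9] [642.5 118.2 119. ]
scene supply_tip 0.73 [215.7 209. ] [ 440.9 -242.9   94. ]
scene supply_base 0.74 [247.2 220.6] [ 472.8 -251.5   -0. ]
scene supply_base 0.67 [208.4 456.9] [724.5 312.   -0. ]
scene spool_yellow 0.74 [230.1 307.5] [554.5 -47.2   0. ]
scene spool_yellow 0.62 [276.1 337. ] [700.  -60.1   0. ]
scene spray_can 0.63 [208.3 459.6] [728.4 318.1   0. ]
scene pipe_wrench 0.57 [307.6 296. ] [ 709.9 -180.3    0. ]
side bleed_yellow_top 0.71 [213.8 321.6] [563.8 -42.9 119. ]
side bleed_yellow_top 0.63 [204.1 385. ] [698.4 -63.8 119. ]
side bleed_red_top 0.57 [153.3 264. ] [518.7 223.8 119. ]
side bleed_blue_top 0.52 [167.8 326.9] [637.8 106.4 119. ]
side supply_tip 0.82 [322.7 299.4] [ 438.9 -255.    94. ]
side supply_base 0.72 [346.4 321. ] [ 476.9 -254.4    0. ]
side supply_base 0.16 [163.  324.6] [710.1 294.1   0. ]
side spool_yellow 0.68 [243.3 382.6] [706.4 -61.7   0. ]
side spool_yellow 0.65 [253.9 323. ] [567.9 -41.3   0. ]
side spray_can 0.59 [160.7 322.8] [709.8 307.4   0. ]
side pipe_wrench 0.56 [278.6 411.1] [ 711.3 -177.8    0. ]
0.9
```

View pics/scene1.png

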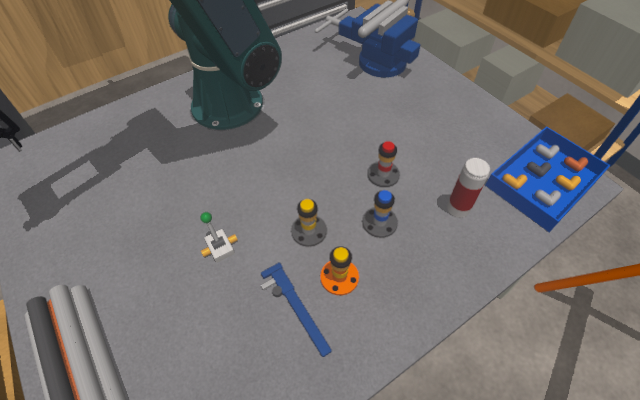

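View pics/side1.png

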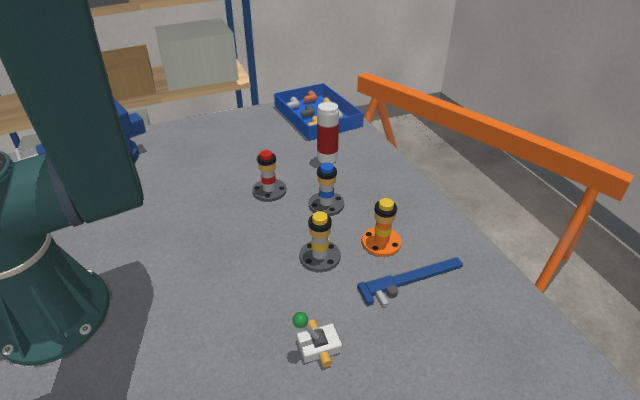

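The yellow spool with the dark flange is the one at scene (col 306, row 204), about (560, -45). The orange-flanged one at (343, 256) is the look-alike. The lever's green ball is at (207, 217) and leans towards the robot.

```bash
python3 - <<'E'
from h import *
np.set_printoptions(precision=1,suppress=True)
im={c:cv2.imread(f'pics/{c}1.png') for c in('scene','side')}
def cen(c,lo,hi,box):
    h=cv2.cvtColor(im[c],cv2.COLOR_BGR2HSV);m=cv2.inRange(h,np.array(lo),np.array(hi))
    k=np.zeros_like(m);k[box[0]:box[1],box[2]:box[3]]=1;m=m*k
    r,cc=np.nonzero(m);return np.array([r.mean(),cc.mean()]),len(r)
g={c:cen(c,(45,100,40),(75,255,255),b) for c,b in(('scene',(205,230,195,220)),('side',(308,335,288,312)))}
y={c:cen(c,(24,150,120),(32,255,255),b) for c,b in(('scene',(192,214,292,320)),('side',(205,226,306,334)))}
print(g,y)
for q in(g,y): print(tri([ray(c,q[c][0]) for c in q]))
for c,b in(('scene',(195,212,295,320)),('side',(205,226,306,334))): print(onz(c,y[c][0],117))
for a in('scene','side'): print(onz(a,g[a][0],93))
P={'scene':[(253.5,203.5),(238.5,235)],'side':[(325,313.5),(361,325.5)]}
for c in P:
    a,b=[onz(c,p,14) for p in P[c]];d=b-a;print(c,a,b,(a+b)/2,np.arctan2(d[1],d[0]))
big=np.hstack([cv2.resize(im['scene'][195:270,175:255],None,fx=5,fy=5,interpolation=2),cv2.resize(im['side'][305:380,275:355],None,fx=5,fy=5,interpolation=2)])
cv2.imwrite('pics/crop.png',big)
E
```

```text
{'scene': (array([217.3, 205.7]), 86), 'side': (array([319.4, 300. ]), 185)} {'scene': (array([204.2, 306.6]), 79), 'side': (array([217.1, 320.3]), 56)}
(array([ 441.6, -251.1,   96. ]), [np.float64(0.39826561301095237), np.float64(0.39826561301077823)])
(array([558.7, -47. , 116. ]), [np.float64(0.973588561060947), np.float64(0.9735885610609765)])
[558.5 -46.4 117. ]
[558.5 -49.2 117. ]
[ 439.7 -251.2   93. ]
[ 442.1 -248.6   93. ]
scene [ 473.7 -294.4   14. ] [ 479.9 -212.    14. ] [ 476.8 -253.2   14. ] 1.495820523379128
side [ 477.6 -215.7   14. ] [ 470.  -291.9   14. ] [ 473.8 -253.8   14. ] -1.670868059821849
```

View pics/crop.png

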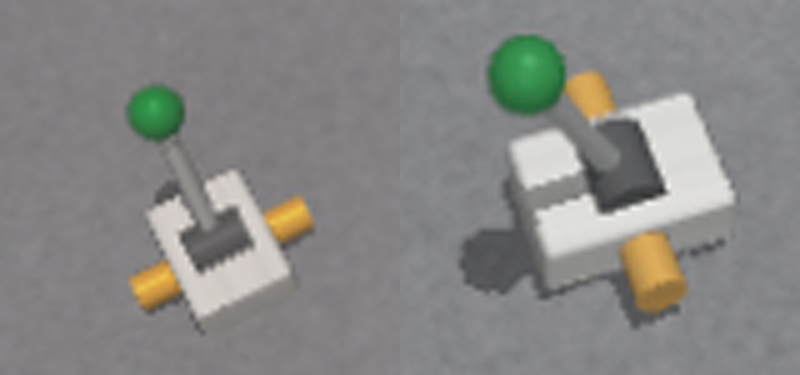

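The crop confirms the lever (left half: scene view, right half: side view). The ports run along the block's y axis, so block yaw is about -0.085 rad and the pivot is about (475, -253.5). I'll plan the approach behind the ball.

```bash
cat >> h.py <<'E'
from scipy.spatial.transform import Rotation as Ro
def plan(target,yaw=-0.085):
    s=state();R=Ro.from_euler('xyz',s["eef_rot"])
    d=R.inv().apply(np.array(target)-s["tcp_pos"])/120
    w=(R.inv()*Ro.from_euler('xyz',[np.pi,0,yaw])).as_rotvec()/(np.pi/2)
    print(s["time"],s["tcp_pos"],np.round(s["eef_rot"],3),"F",s["wrist_force"],"shift",np.round(d,3),"turn",np.round(w,3))
E
python3 - <<'E'
from h import *
plan([395,-246.5,200])
plan([395,-246.5,88])
E
```

```text
0.9 [ 158.75118077 -578.59057198  239.27786786] [-3.142 -0.     0.268] F [-0.38257876 -0.13783054  0.10865383] shift [ 2.631 -2.148  0.327] turn [-0.     0.     0.225]
0.9 [ 158.75118077 -578.59057198  239.27786786] [-3.142 -0.     0.268] F [-0.38257876 -0.13783054  0.10865383] shift [ 2.631 -2.148  1.261] turn [-0.     0.     0.225]
```

Request:
play_rows --motion "0.2 -0.16 0.02 0 0 0.05; 0.5 -0.4 0.05 0 0 0.12; 0.8 -0.64 0.08 0 0 0.2; 1 -0.8 0.1 0 0 0.225; 1 -0.8 0.1 0 0 0.225" --gripper -1

```text
time: 1.52
tcp_pos: [249.9, -452.3, 227.2]
eef_rot: [-3.14, 0.0, -0.083]
wrist_force: [0.2, 0.2, -0.5]
grip_width: 0.2
grip_force: 0.0
```

```bash
python3 - <<'E'
from h import *
plan([395,-246.5,160])
E
```

```text
1.525 [ 249.91367067 -452.2503138   227.18166853] [-3.14   0.    -0.083] F [ 0.18502872  0.15753627 -0.50429304] shift [ 1.063 -1.808  0.562] turn [-0.001  0.     0.001]
```

Request:
play_rows --motion "0.15 -0.25 0.08 0 0 0; 0.3 -0.5 0.16 0 0 0; 0.45 -0.75 0.23 0 0 0; 0.55 -0.93 0.3 0 0 0; 0.55 -0.93 0.3 0 0 0"

```text
time: 2.15
tcp_pos: [324.5, -348.2, 190.9]
eef_rot: [-3.141, 0.001, -0.083]
wrist_force: [-0.7, -0.0, -0.1]
grip_width: 0.1
grip_force: 0.0
```

```bash
python3 - <<'E'
from h import *
plan([395,-246.5,88])
E
```

```text
2.15 [ 324.47796674 -348.21671335  190.93646081] [-3.141e+00  1.000e-03 -8.300e-02] F [-0.6925647  -0.03730701 -0.1101861 ] shift [ 0.516 -0.893  0.858] turn [-0.     0.001  0.001]
```

Request:
play_rows --motion "0.15 -0.25 0.1 0 0 0; 0.3 -0.5 0.2 0 0 0; 0.5 -0.8 0.4 0 0 0; 0.51 -0.89 0.65 0 0 0; 0.51 -0.89 0.86 0 0 0; 0.51 -0.89 0.86 0 0 0; 0.51 -0.89 0.86 0 0 0"

```text
time: 3.02
tcp_pos: [395.0, -249.1, 88.9]
eef_rot: [3.141, -0.001, -0.086]
wrist_force: [0.3, 0.2, -0.2]
grip_width: -0.1
grip_force: 0.0
```

```bash
python3 - <<'E'
from h import *
plan([475+6,-254,88])
for c in('scene','side'):save(c,c+'2.png')
im=np.hstack([cv2.imread('pics/scene2.png')[150:290,130:290],cv2.imread('pics/side2.png')[230:370,220:380]])
cv2.imwrite('pics/crop2.png',cv2.resize(im,None,fx=2.5,fy=2.5,interpolation=2))
E
```

```text
3.025 [ 395.01981386 -249.14411536   88.89945744] [ 3.141e+00 -1.000e-03 -8.600e-02] F [ 0.28378913  0.23147629 -0.21813884] shift [ 0.717 -0.021  0.008] turn [ 0.001 -0.001 -0.001]
```

View pics/crop2.png

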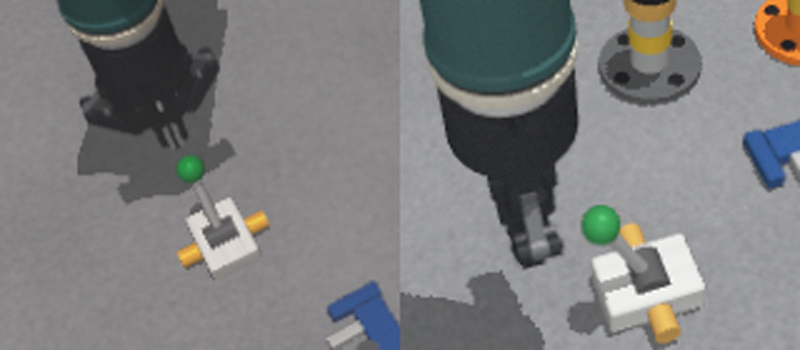

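The fingertips stand just behind the green ball (ball at crop px (190, 168) and (600, 225)), in line with the swing. Pushing now.

Request:
play_rows --motion "0.08 0 0 0 0 0; 0.13 0 0 0 0 0; 0.18 0 0 0 0 0; 0.24 0 0 0 0 0; 0.3 0 0 0 0 0; 0.36 0 0 0 0 0; 0.42 0 0 0 0 0; 0.48 0 0 0 0 0; 0.54 0 0 0 0 0; 0.6 0 0 0 0 0; 0.64 0 0 0 0 0; 0.67 0 0 0 0 0; 0.69 0 0 0 0 0; 0.7 0 0 0 0 0; 0.7 0 0 0 0 0; 0.7 0 0 0 0 0"

```text
time: 5.12
tcp_pos: [478.2, -254.8, 88.2]
eef_rot: [3.142, -0.0, -0.086]
wrist_force: [-0.9, -0.0, -0.2]
grip_width: -0.2
grip_force: 0.1
```

```bash
python3 - <<'E'
from h import *
plan([490,-256,88])
for c in('scene','side'):save(c,c+'3.png')
im=np.hstack([cv2.imread('pics/scene3.png')[150:290,130:290],cv2.imread('pics/side3.png')[230:370,220:380]])
cv2.imwrite('pics/crop3.png',cv2.resize(im,None,fx=2.5,fy=2.5,interpolation=2))
for c in('scene','side'):
  for r in optics.tip_of('supply_tip',c)[:1]: print(c,r["p"],onz(c,r["location"],92))
E
```

```text
5.125 [ 478.22839832 -254.79866368   88.19399817] [ 3.142 -0.    -0.086] F [-0.89180468 -0.02196398 -0.22734513] shift [0.099 0.002 0.002] turn [ 0. -0. -0.]
scene 0.69 [ 506.93068768 -253.44147049   92.        ]
```

View pics/crop3.png

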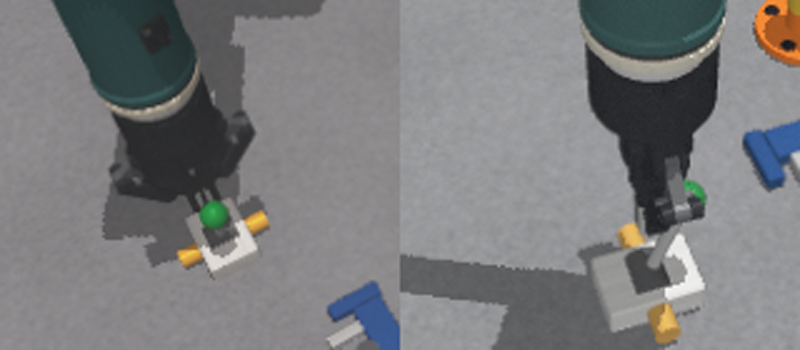

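The lever is past upright but not yet at its stop, with about 8 mm to go.

Request:
play_rows --motion "0.02 0 0 0 0 0; 0.04 0 0 0 0 0; 0.05 0 0 0 0 0; 0.06 0 0 0 0 0; 0.06 0 0 0 0 0"

```text
time: 5.95
tcp_pos: [485.5, -255.3, 88.1]
eef_rot: [-3.142, -0.0, -0.086]
wrist_force: [-0.4, 0.3, 0.0]
grip_width: 0.2
grip_force: 0.2
```

Request:
play_rows --motion "0.015 0 0 0 0 0; 0.03 0 0 0 0 0; 0.03 0 0 0 0 0"

```text
time: 6.32
tcp_pos: [489.2, -255.7, 88.1]
eef_rot: [-3.142, -0.0, -0.086]
wrist_force: [-0.0, -0.0, -0.0]
grip_width: 0.1
grip_force: 0.2
```

Request:
play_rows --motion "0.015 0 0 0 0 0; 0.025 0 0 0 0 0; 0.025 0 0 0 0 0"

```text
time: 6.7
tcp_pos: [489.7, -255.6, 87.9]
eef_rot: [-3.141, 0.004, -0.085]
wrist_force: [-7.8, -2.1, 4.8]
grip_width: 0.0
grip_force: 3.8
```

```bash
python3 - <<'E'
from h import *
plan([490,-256,88])
for c in('scene','side'):
    im=save(c,c+'4.png')
    h=cv2.cvtColor(im,cv2.COLOR_RGB2HSV);m=cv2.inRange(h,(45,100,40),(75,255,255))
    n,l,st,ce=cv2.connectedComponentsWithStats(m)
    for i in range(1,n):
        if st[i,4]>15: print(c,st[i],ce[i],onz(c,ce[i][::-1],94))
E
```

```text
6.7 [ 489.71638605 -255.57854952   87.91566065] [-3.141  0.004 -0.085] F [-7.80515306 -2.14348702  4.76808481] shift [ 0.003  0.003 -0.001] turn [-0.     0.003  0.   ]
scene [212 235  12  11  95] [217.51578947 240.32631579] [ 512.70864424 -255.43438088   94.        ]
```

It is at the stop: about 8 N on the wrist, and the ball has moved to x = 513. Now I'll back off, rise and go over to the yellow spool.

Request:
play_rows --motion "-0.1 0 0 0 0 0; -0.25 0 0 0 0 0; -0.35 0 -0.1 0 0 0; -0.4 0 -0.35 0 0 0; -0.4 0 -0.6 0 0 0; -0.4 0 -0.8 0 0 0; -0.4 0 -0.8 0 0 0"

```text
time: 7.68
tcp_pos: [445.0, -252.8, 186.6]
eef_rot: [3.139, -0.005, -0.086]
wrist_force: [0.0, -0.2, -0.2]
grip_width: -0.1
grip_force: 0.0
```

```bash
python3 - <<'E'
from h import *
plan([558.5,-47.5,160])
E
```

```text
7.675 [ 445.01552045 -252.78919754  186.57836999] [ 3.139 -0.005 -0.086] F [ 0.03410773 -0.23770397 -0.22580741] shift [ 0.794 -1.786  0.22 ] turn [ 0.002 -0.003 -0.001]
```

Request:
play_rows --motion "0.1 -0.2 0 0 0 0; 0.2 -0.45 0 0 0 0; 0.3 -0.7 0 0 0 0; 0.4 -0.9 0 0 0 0; 0.4 -0.9 0 0 0 0"

```text
time: 8.3
tcp_pos: [501.0, -146.8, 183.3]
eef_rot: [-3.141, 0.001, -0.083]
wrist_force: [-0.2, -0.4, 0.3]
grip_width: -0.0
grip_force: 0.0
```

```bash
python3 - <<'E'
from h import *
plan([558.5,-47.5,160])
E
```

```text
8.3 [ 500.97056947 -146.80063747  183.26971271] [-3.141e+00  1.000e-03 -8.300e-02] F [-0.24225205 -0.44371149  0.26634372] shift [ 0.409 -0.864  0.194] turn [-0.001  0.001  0.001]
```

Request:
play_rows --motion "0.1 -0.2 0 0 0 0; 0.2 -0.43 0.03 0 0 0; 0.3 -0.65 0.06 0 0 0; 0.4 -0.83 0.1 0 0 0; 0.4 -0.83 0.15 0 0 0; 0.4 -0.83 0.15 0 0 0; 0.4 -0.83 0.15 0 0 0"

```text
time: 9.18
tcp_pos: [556.8, -54.2, 166.0]
eef_rot: [3.141, 0.001, -0.087]
wrist_force: [0.9, 0.1, -0.4]
grip_width: 0.2
grip_force: 0.0
```

```bash
python3 - <<'E'
from h import *
plan([558.5,-47.5,129])
for c in('scene','side'):save(c,c+'5.png')
im=np.hstack([cv2.imread('pics/scene5.png')[130:270,230:390],cv2.imread('pics/side5.png')[130:270,240:400]])
cv2.imwrite('pics/crop5.png',cv2.resize(im,None,fx=2.5,fy=2.5,interpolation=2))
s=state();w=save('wrist','w5.png');p=optics.camera_params('wrist')
T=np.array(p["tool_from_camera"]);R=Ro.from_euler('xyz',s["eef_rot"]).as_matrix()
Rw=R@T[:3,:3];c=R@T[:3,3]+s["tcp_pos"]
p["R"]=Rw.T;p["t"]=-Rw.T@c
for r in optics.tip_of('bleed_yellow_top','wrist'):
    a,d=ray('wrist',r["location"],p);print(r,a+d*(119-a[2])/d[2])
E
```

```text
9.175 [556.79613812 -54.17771807 165.98339325] [ 3.141e+00  1.000e-03 -8.700e-02] F [ 0.88785017  0.14916799 -0.36054034] shift [ 0.01  -0.057  0.308] turn [ 0.     0.    -0.001]
{'location': [224.2, 297.8], 'p': 0.71} [560.27552639 -46.82467824 119.        ]
```

View pics/crop5.png

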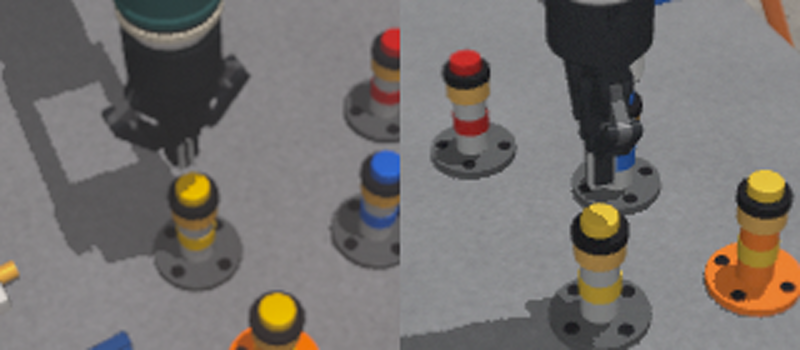

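View pics/w5.png

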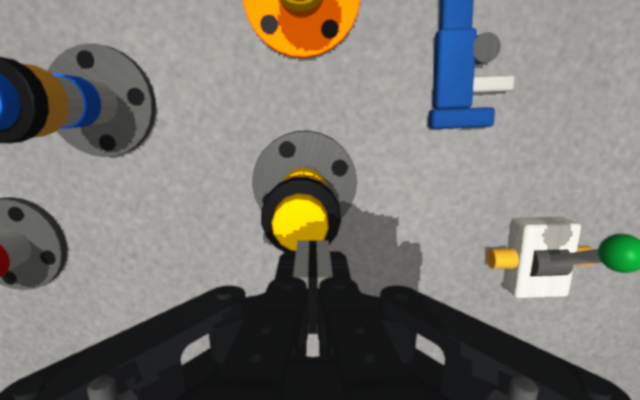

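The wrist view shows the tips over the dark-flanged yellow button at (300, 222), with the lever over on the shut side. The three cameras agree on about (559.5, -47). I'll centre the tips and come down to just above the button.

Request:
play_rows --motion "0.018 -0.058 0.05 0 0 0; 0.018 -0.058 0.13 0 0 0; 0.018 -0.058 0.21 0 0 0; 0.018 -0.058 0.26 0 0 0; 0.018 -0.058 0.28 0 0 0; 0.018 -0.058 0.28 0 0 0; 0.018 -0.058 0.28 0 0 0"

```text
time: 10.25
tcp_pos: [560.5, -46.5, 132.8]
eef_rot: [-3.142, -0.001, -0.086]
wrist_force: [-0.4, -0.6, -0.3]
grip_width: -0.1
grip_force: 0.0
```

```bash
python3 - <<'E'
from h import *
plan([559.5,-47,119])
E
```

```text
10.25 [560.49766266 -46.48236501 132.76672098] [-3.142e+00 -1.000e-03 -8.600e-02] F [-0.38228378 -0.5773596  -0.31564221] shift [-0.008  0.005  0.115] turn [-0. -0. -0.]
```

Request:
play_rows --motion "-0.006 0.004 0.02 0 0 0; -0.006 0.004 0.04 0 0 0; -0.006 0.004 0.05 0 0 0; -0.006 0.004 0.06 0 0 0; -0.006 0.004 0.07 0 0 0; -0.006 0.004 0.08 0 0 0; -0.006 0.004 0.09 0 0 0; -0.006 0.004 0.1 0 0 0; -0.006 0.004 0.105 0 0 0; -0.006 0.004 0.105 0 0 0"

```text
time: 11.5
tcp_pos: [559.4, -46.8, 119.9]
eef_rot: [-3.142, 0.0, -0.086]
wrist_force: [-1.4, 0.1, 4.2]
grip_width: -0.1
grip_force: 2.2
```

Request:
play_rows --motion "0 0 0.004 0 0 0; 0 0 0.008 0 0 0; 0 0 0.01 0 0 0; 0 0 0.01 0 0 0; 0 0 0.01 0 0 0; 0 0 0.01 0 0 0; 0 0 0.01 0 0 0; 0 0 0.01 0 0 0; 0 0 0.01 0 0 0; 0 0 0.01 0 0 0; 0 0 0.01 0 0 0; 0 0 0.01 0 0 0"

```text
time: 13.0
tcp_pos: [559.4, -46.8, 119.0]
eef_rot: [-3.142, 0.0, -0.086]
wrist_force: [-3.7, -0.1, 6.4]
grip_width: -0.3
grip_force: 3.7
```

The force is 6.4 N with the tips at 111 mm, so the button is fully down and has been held for over a second. Releasing straight up.

Request:
play_rows --motion "0 0 0 0 0 0; 0 0 0 0 0 0; 0 0 0 0 0 0; 0 0 -0.02 0 0 0; 0 0 -0.04 0 0 0; 0 0 -0.06 0 0 0; 0 0 -0.08 0 0 0; 0 0 -0.12 0 0 0; 0 0 -0.25 0 0 0; 0 0 -0.45 0 0 0; 0 0 -0.7 0 0 0; 0 0 -0.9 0 0 0; 0 0 -0.9 0 0 0; 0 0 -0.9 0 0 0"

```text
time: 14.75
tcp_pos: [559.2, -46.8, 226.5]
eef_rot: [-3.141, 0.0, -0.086]
wrist_force: [0.6, 1.0, -0.2]
grip_width: 0.2
grip_force: 0.0
```

```bash
python3 - <<'E'
from h import *
plan([559.5,-47,119])
a=np.hstack([save('scene','scene6.png')[120:320,180:480],save('side','side6.png')[130:380,240:480][:200]])
cv2.imwrite('pics/crop6.png',cv2.resize(a[:,:,::-1],None,fx=1.45,fy=1.45))
for c in('scene','side'):
  for q,z in(('supply_tip',92),('bleed_yellow_top',119),('spool_yellow',0)):
    for r in optics.tip_of(q,c)[:2]: print(c,q,round(r["p"],2),onz(c,r["location"],z).round(1))
E
```

```text
14.75 [559.16521073 -46.76414372 226.4906593 ] [-3.141  0.    -0.086] F [ 0.64173886  1.02422427 -0.23776769] shift [0.003 0.002 0.896] turn [-0.  0. -0.]
scene supply_tip 0.46 [ 522.4 -246.6   92. ]
scene bleed_yellow_top 0.76 [708.5 -61.3 119. ]
scene bleed_yellow_top 0.62 [557.5 -37.9 119. ]
scene spool_yellow 0.7 [700.9 -55.6   0. ]
scene spool_yellow 0.62 [558.5 -55.9   0. ]
side supply_tip 0.82 [ 511.8 -254.7   92. ]
side bleed_yellow_top 0.66 [557.6 -46.4 119. ]
side bleed_yellow_top 0.65 [702.  -66.3 119. ]
side spool_yellow 0.65 [713.6 -48.4   0. ]
```

View pics/crop6.png

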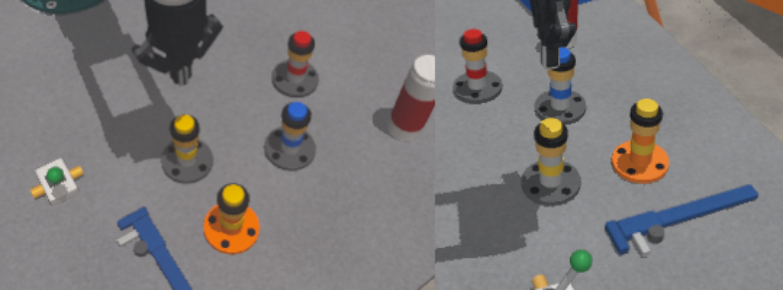

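The picture shows the lever shut (ball at (55, 174) left, (581, 260) right), the yellow button up at (184, 123), everything standing in place and the gripper clear.

```bash
python3 -c "
from h import *
print(arm.close_job())"
```

```text
the job is handed in; nothing more can be done
None
```

I handed the job in at about 15 s: the air lever is pushed to its stop, the yellow button was held fully down for over a second and sprang back up, and the last pictures show everything else standing in place; no verdict came back.

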